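# Pump down and snap-cap the vacuum canister

### The job

Close up the vacuum biscuit canister: first press the pump lever on its lid right down to its stop and let it spring back up. Then put the white snap cap on the valve stud, press it past the click and keep pressing until the sprung seal ring under it is squeezed fully down. The program ends while the gripper still holds the cap pressed fully home like that, upright; leave the other things on the counter where they are.

Things in the scene. Friction and masses are not known exactly. Their poses are not given: they have to be found in the camera images.
- canister: Low round glass canister with a flat steel lid, fixed to the counter (all sizes here and below in mm). Lid 134 across, its top 105 above the counter. Origin on the counter at the canister's axis, z up. On the lid: the valve stud, axis at x -34, y 0 of this frame; the pump lever along y at x +34, hinged at y -45, free end towards +y
- stud (a point): Point on the valve stud's axis level with the lid's top (105 above the counter); axes as the canister's. Stud: upright steel post 15 across, its tapered tip (9 across) 29 above this point. Four sprung latch balls (8 across) stand out of its sides, centres 17.6 above this point, reaching 11.3 from the axis; pushed, they give way inwards
- seal (a joint): Black sprung seal ring round the foot of the stud, 34 across. 0 = up, its top 8 above the lid's top; grows as it is pressed down, to 0.004 at its stop (top 4 above the lid). Spring 2.5 N per mm, so 10 N at the stop
- pump_lever (a joint): Steel pump lever on the lid: spring-loaded hinged pedal. 0 = raised (sloping up 0.35 rad from its hinge, which is 14 above the lid), grows as its free end is pressed down, 0.35 = at its stop, level. Needs about 3 N at the pad to start and 7 N at the stop; springs back by itself
- pump_pad (a point): Centre of the top face of the pump lever's pad, the place to press: pad 26 wide, 30 long, 6 thick, 85 from the hinge; it moves with the lever: 46 above the lid's top when raised, 17 above it at the stop
- cap: Snap cap: plain white round plastic cap, 36 across, 33 tall, flat closed top, loose, standing mouth down on the counter, 20 to 45 g. Origin at the centre of its mouth (underside), z up through its top. Inside: a lip of bore 18 over the lowest 6, above it a groove of bore 24 up to 27 from the mouth
- cap_top (a point): Centre of the cap's flat top, 33 above its mouth. Set over the stud, the cap rests on the latch balls with its mouth about 21 above the lid; pushing it on takes about 8 to 13 N, then the force falls off (the click) and, from 8 above the lid, the lip pushes the seal ring down; fully home the mouth is 4 above the lid
- egg_cup: White ceramic egg cup, open at the top, 48 across, 50 tall, loose, a bystander. Origin under its centre
- salt_jar: Small glass jar with a steel cap, 44 across, 58 tall, loose, a bystander. Origin under its centre
- bowl: Stainless steel bowl 150 across, 60 tall, loose, a bystander. Origin under its centre
- dish: Turquoise plastic dish 140 across, 30 tall, loose, a bystander. Origin under its centre
- spoon: Bamboo spoon 220 long, lying on the counter, a bystander
- fork: Steel fork 190 long, 4 thick, lying on the counter, a bystander
There are look-alikes about, which are no part of the job. What is shaped like the cap but red, turquoise or yellow is not meant.

How it is judged:
On the way, in this order (a step that is already met when the one before it is completed fails the run):
1. the pump lever is pressed right down to its stop (0.31 of 0.35 rad or more) (value of joint pump_lever above 0.31 rad), for 0.1 s.
2. the pump lever has sprung back up (below 0.06 rad) (value of joint pump_lever below 0.06 rad), for 0.1 s.
3. the cap has clicked on to the stud: its mouth lower than 10 mm above the lid, central within 3 mm, upright (z of cap in the frame of stud below 0.01 m and horizontal distance between cap and stud below 0.003 m and angle between cap's own z axis and vertical below 0.12 rad), for 0.1 s.
At the end, for the whole second after the job is handed in: The fingers are still on the cap (more than 3 N) and hold it pressed home: the seal ring pushed down more than 2.8 of its 4 mm, the cap's mouth less than 6.2 mm above the lid's top, the cap within 3 mm of the stud's axis and upright within 0.12 rad, the pump lever back up (below 0.06 rad) (value of joint seal above 0.0028 m and z of cap in the frame of stud below 0.0062 m and horizontal distance between cap and stud below 0.003 m and angle between cap's own z axis and vertical below 0.12 rad and contact force between the fingers and cap above 3 N and value of joint pump_lever below 0.06 rad); the arm keeps its last pose, push and grip.
It fails at once if a bystander is moved by more than 40 mm (distance of any of egg_cup, salt_jar, bowl, dish, spoon, fork from where it was at the start of the episode above 0.04 m).
It also fails if it takes over 58 s, if anything falls off the work surface, if the arm or the gripper's body presses on something with over 40 N, if the wrist force passes 120 N, or if a joint passes its speed limit or range.

### The arm

A 6-joint arm with a two-finger parallel gripper is mounted at the origin on the work surface. World frame = base frame: x ahead of the robot, y to its left, z up, the work surface at z = 0. Lengths are in m, angles in rad, forces in N, time in s.
With the tool pointing down it reaches from about 0.35 to 0.975 m from the base axis. Payload 4.9 kg.
Tool frame: the origin (TCP) lies on the centre line of the jaws, within the pads' length; the fingertips stand manip.tip_reach ahead of it and the grasp point (between the pads) is the TCP (manip.tip_reach is the distance from the TCP to the fingertips, in m); z points along the fingers, y is the line along which they close (so a half turn about z gives the same grasp; the last joint's range is limited). The gripper opens to 85 mm and grips with 20 to 120 N. Pads are 22 mm wide; open, the fingers measure 114 mm over their backs; the gripper's body (76 mm by 85 mm) begins 54 mm behind the grasp point. The pads swing forward as they close: fully open they stand 13 mm farther back than shut.
Start: joints at [-1.259, 0.053, 1.613, -0, 1.476, -0.119], TCP at [0.261, -0.568, 0.25] pointing down, gripper open.
Joint ranges: [-3.01, 3.01], [-1.01, 2.22], [0.06, 2.58], [-1.02, 4.17], [0.09, 2.62], [-3.14, 3.14]. Speed limits (rad/s): [2.57, 2.57, 3.14, 3.14, 3.14, 3.14].

### API

Orientations are given as a unit quaternion [w, x, y, z].
In Python, from plant import manip gives the robot as it stands. The module is installed in compiled form; this text tells all that it offers.
- The arm moves only by the tool move_arm, never from a script. Its argument "rows" is a list of rows, each a list of 7 numbers: the shift along the tool's x, y, z in cm, then the turn, a rotation vector about the tool's x, y, z in degrees, then the opening, from -1 (shut) to 1 (fully open). In form: [[tx, ty, tz, ax, ay, az, jaw], ...]. A call has 1 to 20 rows; each row shifts and turns the commanded pose from where the row before left it, along the tool's axes as they then stand; what a row does not reach is not made up. A row lasts 1/12 s, in which the tool goes at most 41.7 mm and 7.16 degrees, less where a joint would pass 70% of its speed; a pose out of reach is approached as far as the arm can. A call is refused whole if a number of a shift passes 4.17 or a number of a turn 7.16, either way. A call with a gripper value outside its range is refused whole. The fingers move at their own pace and stop on an object; the grip force is fixed at half the most. Time passes only in rows, so rows that do not move let the fingers close. It gives the time, the measured TCP pose, the force, the opening and the grip force at its end, in the units of the state.
- manip.state(): the state, without advancing time (a new reading comes with each control period).
- manip.grab_frame(name): name is "side" or "top"; returns a dict with "img" (420x560x3 uint8, blue, green, red), "mtx" (3x3 intrinsics, pixels), "R" (3x3) and "t" (3): a world point X has camera coordinates R X + t. Camera axes: x right, y down, z forward; pixel columns grow to the right and rows downward; lengths in m; the calibration is good to about 2 mm. A picture is of the moment at which its call begins. There is no depth.
- manip.job_done(): hands the job in; it is judged then, once.
The state is a dict: "time": time; "joint_pos": joint angles; "joint_vel": joint speeds; "joint_efforts": joint torques, N m; "tool_pos": TCP position; "tool_rot": TCP orientation; "contact_force": force on the tool from outside, world axes, zero at the start; "ft_torque": the same for the moment, N m; "gripper_width": opening from 0.0 (shut) to 1.0 (fully open); "grasp_force": force on a finger pad.
Only numpy, scipy, OpenCV 4.12 (cv2) and the standard library are available. Lean on these libraries where they do the work, as an engineer would, in place of code of your own. Each camera call takes 0.05 s, during which the arm holds its last target. There are 200 camera calls.

## Working session

There is one attempt and no reset: what is moved stays moved. The work goes in short steps, Python scripts to look and compute and a tool call to move; the robot and the scene stay as the last step left them, time stands still between calls to the robot, and variables do not carry over. Pictures are saved under pics/ and viewed, at most 10 in all, crops included, and the job is handed in when it is done.

Besides the shell and the picture viewer there is one more tool, called after "Emit:" by a JSON object that holds its "api" and its "payload", one argument or row to a line. move_arm: Moves the arm, as the interface text tells. Its arguments: {"type":"object","properties":{"rows":{"type":"array","items":{"type":"array","items":{"type":"number"}}}},"required":["rows"]}

```bash
mkdir -p pics; cat > h.py <<'E'
import numpy as np, cv2, json
from plant import manip
def grab(n,f):
    d=manip.grab_frame(n); cv2.imwrite(f'pics/{f}.png',d['img']); np.savez(f'pics/{f}.npz',**d); return d
def ray(f,u,v,z):
    d=np.load(f'pics/{f}.npz'); K,R,t=d['mtx'],d['R'],d['t']
    C=-R.T@t; r=R.T@np.linalg.inv(K)@[u,v,1]; return C+r*(z-C[2])/r[2]
def proj(f,X):
    d=np.load(f'pics/{f}.npz'); p=d['mtx']@(d['R']@np.array(X)+d['t']); return p[:2]/p[2]
E
python3 - <<'E'
from h import *
print(manip.tip_reach,manip.state())
for n in('side','top'):
    d=grab(n,n+'0'); print(n,d['mtx'],d['R'],d['t'])
E
```

```text
0.019 {'time': 0.0, 'joint_pos': array([-1.25903190e+00,  5.33610916e-02,  1.61432943e+00,  9.66398885e-07,
        1.47599762e+00, -1.18993989e-01]), 'joint_vel': array([-5.70570514e-05,  8.74691868e-04, -7.35360875e-04,  1.33710865e-03,
       -2.80435249e-04, -1.99660377e-03]), 'joint_efforts': array([-1.66630281e-03, -3.93687308e+01, -3.70181894e+01, -5.90440413e-05,
        7.14452079e-03, -5.33816618e-06]), 'tool_pos': array([ 0.26079428, -0.56733064,  0.2490392 ]), 'tool_rot': array([-1.04292835e-03,  9.76894895e-01,  2.13717728e-01, -1.00352103e-04]), 'contact_force': array([-0.29411696,  0.50653861,  0.49056322]), 'ft_torque': array([-0.00039432, -0.0209345 , -0.02562503]), 'grasp_force': 0.0, 'gripper_width': 0.9978027898103081}
side [[514.69812324   0.         284.25587242]
 [  0.         514.69812324 210.53452928]
 [  0.           0.           1.        ]] [[ 0.98714242 -0.15955792 -0.00954536]
 [-0.09353177 -0.5281665  -0.8439739 ]
 [ 0.12962118  0.83401524 -0.5362993 ]] [-0.58087816  0.16513703  1.44318158]
top [[391.92307727   0.         281.62014093]
 [  0.         391.92307727 210.12169984]
 [  0.           0.           1.        ]] [[ 0.04169932 -0.99912457 -0.00335596]
 [-0.97657057 -0.04004781 -0.21143816]
 [ 0.21111866  0.01209416 -0.97738562]] [-0.01148132  0.57398088  1.1515534 ]
```

View pics/top0.png

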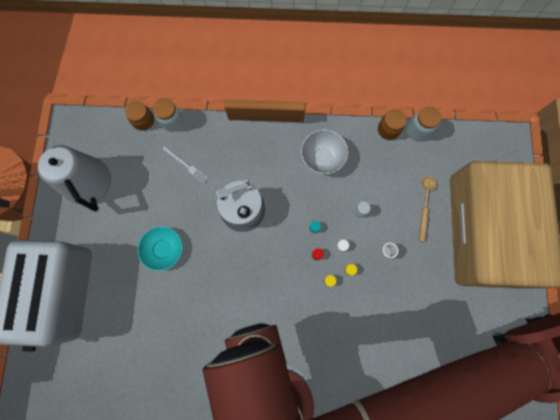

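View pics/side0.png

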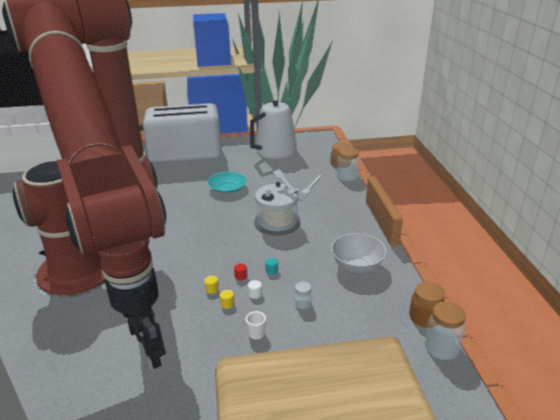

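Candidates: white cap at top (344,245) / side (255,290). The others are the egg cup (390,250)/(256,325), open-topped; the salt jar (364,209)/(303,295); and the red (318,255), turquoise (316,227) and yellow (351,270), (331,281) caps. I choose the plain white one at (344,245) and check it in close crops.

```bash
python3 - <<'E'
from h import *
def c(f,u,v,w,h,s):
    im=cv2.imread(f'pics/{f}.png')[v:v+h,u:u+w]; return cv2.resize(im,None,fx=s,fy=s,interpolation=cv2.INTER_CUBIC)
a=np.hstack([c('top0',205,165,66,50,6),c('top0',310,222,66,50,6)])
b=np.hstack([c('side0',246,162,80,60,5)[:300,:396],c('side0',225,265,80,60,5)[:300,:396]])
cv2.imwrite('pics/crop1.png',np.vstack([a,b]))
E
```

```text
(no output)
```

View pics/crop1.png

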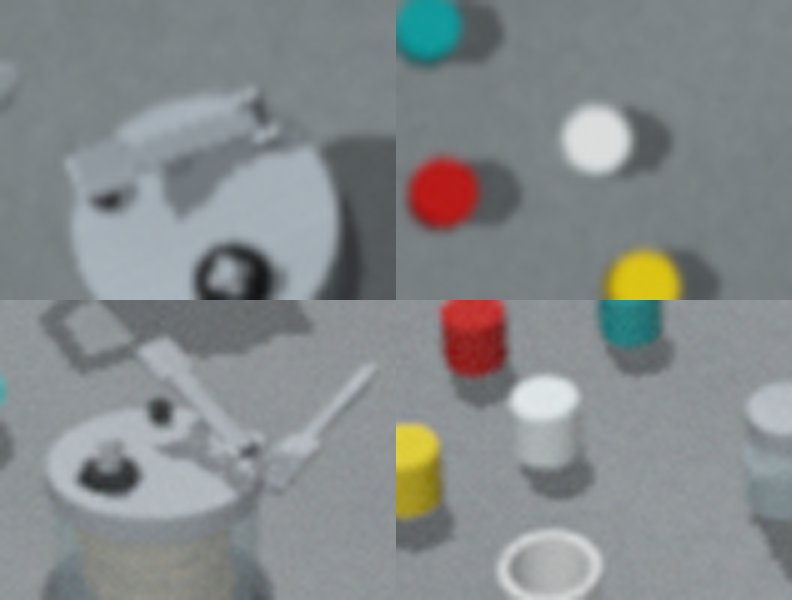

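The white cap is confirmed (closed flat top), centred at top ≈(343.5,245) and side ≈(254.8,284.4). In the top view the seal/stud is at ≈(243.8,211.5), the lever pad's free end at ≈(220,192) and the hinge at ≈(247,183).

```bash
python3 - <<'E'
from h import *
print('cap top ray',ray('top0',343.2,244.7,.033),'side',ray('side0',254.5,284.2,.033))
for f,box in(('top0',(230,195,30,30)),('side0',(258,185,22,20))):
    u,v,w,h=box; im=cv2.imread(f'pics/{f}.png')[v:v+h,u:u+w].max(2)
    m=(im<85).astype(np.uint8); n,l,s,c=cv2.connectedComponentsWithStats(m)
    k=1+np.argmax(s[1:,4]); pts=np.argwhere(l==k)[:,::-1].astype(np.int32)
    hull=cv2.convexHull(pts); e=cv2.fitEllipse(hull); ctr=np.array(e[0])+[u,v]
    print(f,'ring',s[k],e,ctr,ray(f,*ctr,.113))
for f,box in(('top0',(330,232,28,26)),('side0',(243,275,24,28))):
    u,v,w,h=box; im=cv2.imread(f'pics/{f}.png')[v:v+h,u:u+w].min(2); m=im>(180 if f=='top0' else 215)
    p=np.argwhere(m)[:,::-1]; print(f,'cap',len(p),p.mean(0)+[u,v],ray(f,*(p.mean(0)+[u,v]),.033))
T='top0'
def R(u,v,z): return ray(T,205+(u+.5)/6-.5,165+(v+.5)/6-.5,z)[:2]
print('pad',R(97,165,.150),'hinge',R(257,112,.119))
def c(f,u,v,w,h,s):
    im=cv2.imread(f'pics/{f}.png')[v:v+h,u:u+w]; return cv2.resize(im,None,fx=s,fy=s,interpolation=cv2.INTER_CUBIC)
cv2.imwrite('pics/crop2.png',c(T,210,170,60,60,10))
E
```

```text
cap top ray [ 0.47807889 -0.18319428  0.033     ] side [ 0.48062309 -0.18625207  0.033     ]
top0 ring [ 8 11 13 12 76] ((13.66137981414795, 16.554094314575195), (11.105655670166016, 12.235025405883789), 81.86175537109375) [243.66137981 211.55409431] [0.55387566 0.12364816 0.113     ]
side0 ring [ 4 10 11  5 39] ((9.56982421875, 11.856122970581055), (5.515354156494141, 10.888469696044922), 86.6470947265625) [267.56982422 196.85612297] [0.55671335 0.1113794  0.113     ]
top0 cap 87 [342.8045977  244.65517241] [ 0.47816813 -0.18196591  0.033     ]
side0 cap 59 [254.13559322 284.15254237] [ 0.47971338 -0.18590485  0.033     ]
pad [0.60095869 0.18938084] hinge [0.63944375 0.11713802]
```

View pics/crop2.png

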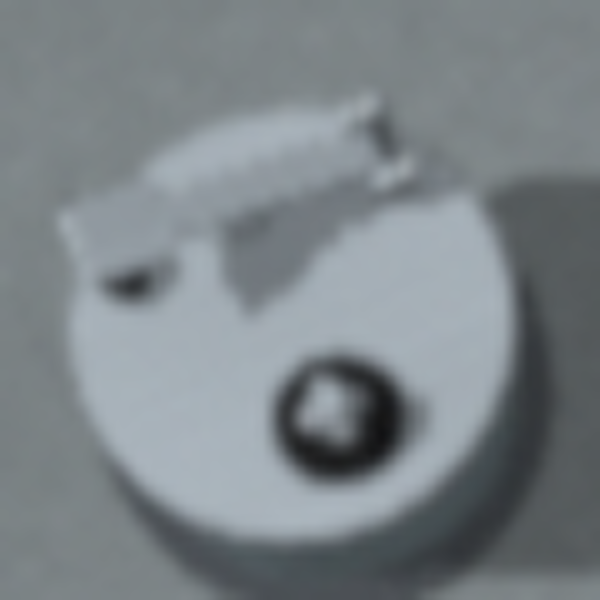

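Crop 2 shows the lid centre at top ≈(239.1,201.8), the ring centre at ≈(243.6,211.4), the pad centre at about (222,193) and the hinge at ≈(248,183). Next is a fit of the canister pose and the pregrasp calculation.

```bash
python3 - <<'E'
from h import *
from scipy.optimize import least_squares
obs=[('top0',239.1,201.8,(0,0,.105),1),('top0',243.6,211.4,(-.034,0,.111),1),('top0',222,193,(.034,.035,.151),.5),('top0',248,183.2,(.034,-.045,.119),.5),
('side0',276.5,193.8,(0,0,.105),.5),('side0',267.7,196.7,(-.034,0,.110),.7),('side0',278.6,173,(.034,.035,.151),.4)]
def W(p,c):
    x,y,a=p; return (x+np.cos(a)*c[0]-np.sin(a)*c[1],y+np.sin(a)*c[0]+np.cos(a)*c[1],c[2])
f=lambda p:np.concatenate([(proj(o[0],W(p,o[3]))-o[1:3])*o[4] for o in obs])
s=least_squares(f,[.58,.13,.5]); p=s.x
print(p,np.degrees(p[2])); print((s.fun.reshape(-1,2)).round(2))
print('stud',W(p,(-.034,0,.105)),'pad',W(p,(.034,.035,.151)))
for o in obs: print(o[0],o[1:3],ray(o[0],o[1],o[2],o[3][2])[:2].round(4),np.array(W(p,o[3])).round(4))
c=[(ray('top0',343.0,244.7,.033)+ray('side0',254.3,284.2,.033))/2]; print(c)
E
```

```text
[0.58592467 0.13940485 0.49206628] 28.193320809649734
[[ 0.24 -0.36]
 [ 0.27 -0.39]
 [-0.14 -0.21]
 [-0.09  0.4 ]
 [-0.32 -0.09]
 [-0.61 -0.68]
 [-0.37 -0.06]]
stud (np.float64(0.5559584781432355), np.float64(0.12334161645369275), 0.105) pad (np.float64(0.5993551775322096), np.float64(0.18631563079407787), 0.151)
top0 (239.1, 201.8) [0.5848 0.1401] [0.5859 0.1394 0.105 ]
top0 (243.6, 211.4) [0.5548 0.1241] [0.556  0.1233 0.111 ]
top0 (222, 193) [0.5981 0.1854] [0.5994 0.1863 0.151 ]
top0 (248, 183.2) [0.6397 0.1154] [0.6372 0.1158 0.119 ]
side0 (276.5, 193.8) [0.5877 0.138 ] [0.5859 0.1394 0.105 ]
side0 (267.7, 196.7) [0.5578 0.1172] [0.556  0.1233 0.11  ]
side0 (278.6, 173) [0.602  0.1849] [0.5994 0.1863 0.151 ]
[array([ 0.47908284, -0.18436863,  0.033     ])]
```

```bash
cat >> h.py <<'E'
from scipy.spatial.transform import Rotation as Ro
def rel(p,yaw=None):
    s=manip.state(); q=s['tool_rot']; R=Ro.from_quat(q,scalar_first=True)
    d=R.as_matrix().T@(np.array(p)-s['tool_pos'])*100
    ax=R.as_matrix()[:,0]; h=np.degrees(np.arctan2(ax[1],ax[0]))
    print('tool shift cm',d.round(2),'tool x heading',h.round(2),'tilt vec',R.as_matrix()[:,2].round(4),'t',s['time'],'tip',manip.tip_reach)
    if yaw is not None: print('turn needed',(Ro.from_matrix(R.as_matrix().T@(Ro.from_euler('z',yaw,degrees=True)*Ro.from_euler('x',180,degrees=True)).as_matrix()).as_rotvec(degrees=True)).round(2))
E
python3 -c "
from h import *
rel([.599,.187,.20],28.2)"
```

```text
tool shift cm [ 62.23 -54.41   5.04] tool x heading 24.68 tilt vec [-5.0e-04  1.8e-03 -1.0e+00] t 0.1 tip 0.019
turn needed [-0.11 -0.02 -3.52]
```

Emit:
{"api": "move_arm", "payload": {
  "rows": [
    [3.1, -2.72, 0, 0, 0, 0, -1],
    [3.1, -2.72, 0, 0, 0, 0, -1],
    [3.1, -2.72, 0, 0, 0, 0, -1],
    [3.1, -2.72, 0, 0, 0, 0, -1],
    [3.1, -2.72, 0, 0, 0, 0, -1],
    [3.1, -2.72, 0, 0, 0, 0, -1],
    [3.1, -2.72, 0, 0, 0, 0, -1],
    [3.1, -2.72, 0, 0, 0, 0, -1],
    [3.1, -2.72, 0, 0, 0, 0, -1],
    [3.1, -2.72, 0, 0, 0, 0, -1],
    [3.1, -2.72, 0, 0, 0, 0, -1],
    [3.1, -2.72, 0, 0, 0, 0, -1],
    [3.1, -2.72, 0, 0, 0, 0, -1],
    [3.1, -2.72, 0, 0, 0, 0, -1],
    [3.1, -2.72, 0, 0, 0, 0, -1],
    [3.1, -2.72, 0, 0, 0, 0, -1],
    [3.1, -2.72, 0, 0, 0, 0, -1],
    [3.1, -2.72, 0, 0, 0, 0, -1],
    [3.1, -2.72, 0, 0, 0, 0, -1],
    [3.1, -2.72, 0, 0, 0, 0, -1]
  ]
}}

```text
time: 1.77
tool_pos: [0.5973, 0.1875, 0.2496]
tool_rot: [0.0, 0.977, 0.214, -0.0]
contact_force: [1.0, 0.1, 0.4]
gripper_width: -0.001
grasp_force: 0.0
```

```bash
python3 -c "
from h import *
rel([.599,.187,.18],28.2);print(manip.state()['gripper_width'])"
```

```text
tool shift cm [0.14 0.11 6.96] tool x heading 24.71 tilt vec [-9.e-04 -3.e-04 -1.e+00] t 1.7667 tip 0.019
turn needed [-0.01  0.05 -3.49]
-0.0013975892648897953
```

Emit:
{"api": "move_arm", "payload": {
  "rows": [
    [0.1, 0.1, 2.5, 0, 0, -3.5, -1],
    [0, 0, 2.5, 0, 0, 0, -1],
    [0, 0, 1.9, 0, 0, 0, -1],
    [0, 0, 1.0, 0, 0, 0, -1],
    [0, 0, 0.8, 0, 0, 0, -1],
    [0, 0, 0.8, 0, 0, 0, -1],
    [0, 0, 0, 0, 0, 0, -1],
    [0, 0, 0, 0, 0, 0, -1]
  ]
}}

```text
time: 2.43
tool_pos: [0.5991, 0.1849, 0.157]
tool_rot: [-0.0, 0.97, 0.243, 0.001]
contact_force: [-3.2, 0.8, 5.5]
gripper_width: -0.001
grasp_force: 2.3
```

```bash
python3 - <<'E'
from h import *
d=[]
for f,b in(('top',(195,160,100,75)),('side',(236,140,100,75))):
    im=grab(f,f+'1')['img']; u,v,w,h=b; d.append(cv2.resize(im[v:v+h,u:u+w],None,fx=4,fy=4,interpolation=cv2.INTER_CUBIC))
cv2.imwrite('pics/crop3.png',np.hstack(d)); rel([.599,.187,.141],28.2)
E
```

```text
tool shift cm [ 0.08 -0.2   1.65] tool x heading 28.17 tilt vec [ 1.9e-03  4.0e-04 -1.0e+00] t 2.5333 tip 0.019
turn needed [ 0.03 -0.1  -0.03]
```

View pics/crop3.png

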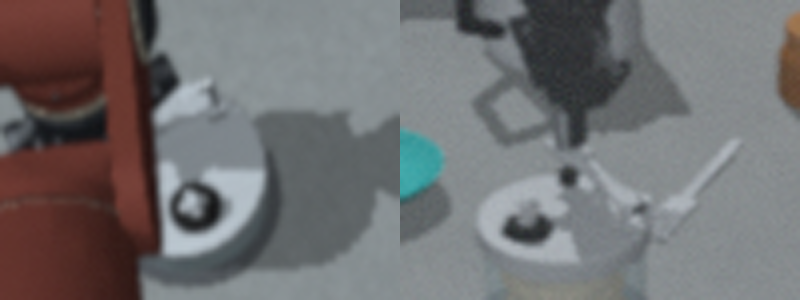

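The finger is on the pad, pressing with 5.5 N. I press on to the stop.

Emit:
{"api": "move_arm", "payload": {
  "rows": [
    [0, -0.1, 0.7, 0, 0, 0, -1],
    [0, -0.1, 0.7, 0, 0, 0, -1],
    [0, 0, 0.2, 0, 0, 0, -1],
    [0, 0, 0.1, 0, 0, 0, -1],
    [0, 0, 0, 0, 0, 0, -1],
    [0, 0, 0, 0, 0, 0, -1]
  ]
}}

```text
time: 3.03
tool_pos: [0.5989, 0.1867, 0.1415]
tool_rot: [0.0, 0.97, 0.243, 0.002]
contact_force: [-2.6, 1.2, 7.3]
gripper_width: -0.002
grasp_force: 3.6
```

Emit:
{"api": "move_arm", "payload": {
  "rows": [
    [0, 0, 0.2, 0, 0, 0, -1],
    [0, 0, 0.2, 0, 0, 0, -1],
    [0, 0, 0, 0, 0, 0, -1]
  ]
}}

```text
time: 3.28
tool_pos: [0.5992, 0.1868, 0.1406]
tool_rot: [0.0, 0.97, 0.243, 0.002]
contact_force: [-9.2, -0.4, 19.0]
gripper_width: -0.001
grasp_force: 9.3
```

The force jumped from 7 to 19 N with 0.9 mm of travel, so the lever is at its stop. I let it up and work out the neighbours of the cap.

Emit:
{"api": "move_arm", "payload": {
  "rows": [
    [0, 0, -2.0, 0, 0, 0, -1],
    [0, 0, -4.0, 0, 0, 0, -1],
    [0, 0, -4.0, 0, 0, 0, -0.5],
    [0, 0, 0, 0, 0, 0, 0.3]
  ]
}}

```text
time: 3.62
tool_pos: [0.6023, 0.1869, 0.2463]
tool_rot: [0.001, 0.97, 0.243, 0.009]
contact_force: [1.0, 0.7, 2.0]
gripper_width: 0.271
grasp_force: 0.0
```

```bash
python3 - <<'E'
from h import *
c=np.array([.479,-.184])
for n,u,v,z in(('red',318,254.5,.033),('turq',315.5,226.5,.033),('yel1',351,269.5,.033),('yel2',331,280.5,.033),('egg',390,250,.05),('salt',364,208.5,.058)):
    d=ray('top0',u,v,z)[:2]-c; print(n,(d*1000).round(),np.degrees(np.arctan2(d[1],d[0])).round(),np.hypot(*d).round(3))
rel([.479,-.184,.12])
E
```

```text
red [-35.  78.] 114.0 0.086
turq [53. 88.] 59.0 0.103
yel1 [-76. -24.] -163.0 0.08
yel2 [-112.   37.] 162.0 0.118
egg [ -14. -140.] -96.0 0.14
salt [111. -59.] -28.0 0.126
tool shift cm [-28.58  26.8   12.31] tool x heading 28.16 tilt vec [ 0.018   0.0025 -0.9998] t 3.6167 tip 0.019
```

Emit:
{"api": "move_arm", "payload": {
  "rows": [
    [-2.86, 2.68, 0, 0, 0, 0, 0.32],
    [-2.86, 2.68, 0, 0, 0, 0, 0.32],
    [-2.86, 2.68, 0, 0, 0, 0, 0.32],
    [-2.86, 2.68, 0, 0, 0, 0, 0.32],
    [-2.86, 2.68, 0, 0, 0, 0, 0.32],
    [-2.86, 2.68, 0, 0, 0, 0, 0.32],
    [-2.86, 2.68, 0, 0, 0, 0, 0.32],
    [-2.86, 2.68, 0, 0, 0, 0, 0.32],
    [-2.86, 2.68, 0, 0, 0, 0, 0.32],
    [-2.86, 2.68, 0, 0, 0, 0, 0.32],
    [0, 0, 2.0, 0, 0, 0, 0.32],
    [0, 0, 4.0, 0, 0, 0, 0.32],
    [0, 0, 4.0, 0, 0, 0, 0.32],
    [0, 0, 4.0, 0, 0, 0, 0.32],
    [0, 0, 0, 0, 0, 0, 0.32]
  ]
}}

```text
time: 4.87
tool_pos: [0.4664, -0.1824, 0.0862]
tool_rot: [-0.005, 0.97, 0.243, -0.006]
contact_force: [-1.9, 1.2, -2.3]
gripper_width: 0.663
grasp_force: 0.0
```

```bash
python3 - <<'E'
from h import *
d=[]
for f,b in(('top',(295,205,100,75)),('side',(205,235,100,75))):
    im=grab(f,f+'2')['img']; u,v,w,h=b; d.append(cv2.resize(im[v:v+h,u:u+w],None,fx=4,fy=4,interpolation=cv2.INTER_CUBIC))
cv2.imwrite('pics/crop4.png',np.hstack(d)); rel([.479,-.184,.027],28.2); print(manip.state()['gripper_width'],manip.state()['tool_pos'])
E
```

```text
tool shift cm [0.72 0.32 6.69] tool x heading 28.17 tilt vec [-2.3e-03  8.0e-04 -1.0e+00] t 4.9667 tip 0.019
turn needed [-0.1   0.09 -0.03]
0.6600914564015643 [ 0.47128494 -0.18462981  0.09389602]
```

View pics/crop4.png

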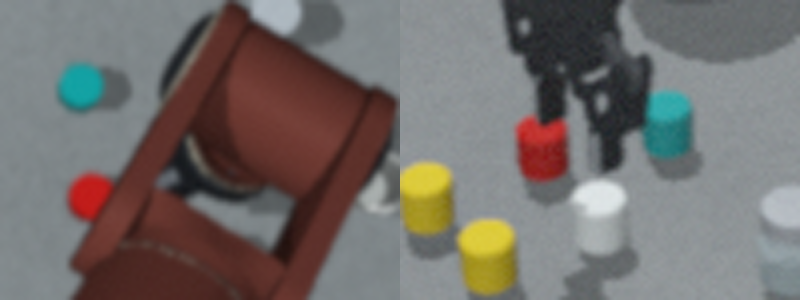

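The fingers straddle the line to the white cap; its top is at side crop (600,195). I correct, go down and grip.

Emit:
{"api": "move_arm", "payload": {
  "rows": [
    [0.7, 0.3, 0, 0, 0, 0, 0.32],
    [0, 0, 2.5, 0, 0, 0, 0.32],
    [0, 0, 2.0, 0, 0, 0, 0.32],
    [0, 0, 1.2, 0, 0, 0, 0.32],
    [0, 0, 0.6, 0, 0, 0, 0.32],
    [0, 0, 0.3, 0, 0, 0, 0.32],
    [0, 0, 0, 0, 0, 0, 0.32]
  ]
}}

```text
time: 5.55
tool_pos: [0.4805, -0.1844, 0.0293]
tool_rot: [0.001, 0.97, 0.244, 0.001]
contact_force: [0.6, 0.5, 0.2]
gripper_width: 0.662
grasp_force: 0.0
```

```bash
python3 - <<'E'
from h import *
im=grab('side','side3')['img']; u,v,w,h=215,240,80,60
cv2.imwrite('pics/crop5.png',cv2.resize(im[v:v+h,u:u+w],None,fx=8,fy=8,interpolation=cv2.INTER_CUBIC)); rel([.479,-.184,.027],28.2); print(proj('side3',[.479,-.184,.033]))
E
```

```text
tool shift cm [-0.12 -0.12  0.26] tool x heading 28.19 tilt vec [ 0.0018 -0.001  -1.    ] t 5.6 tip 0.019
turn needed [ 0.1  -0.06 -0.01]
[253.78043394 283.70757849]
```

View pics/crop5.png

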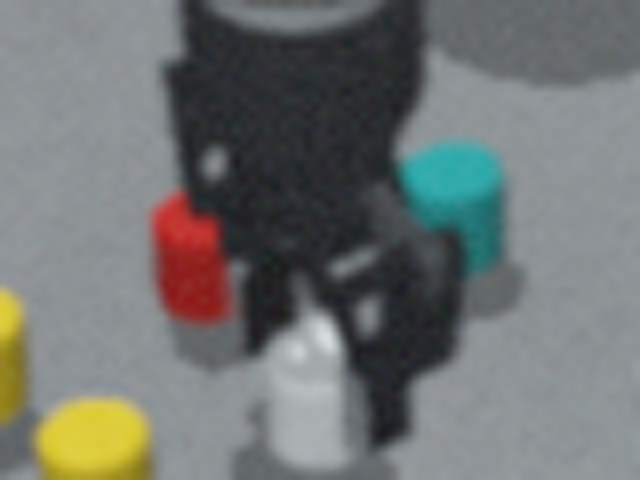

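The white cap stands between both fingers. I grip.

Emit:
{"api": "move_arm", "payload": {
  "rows": [
    [-0.1, -0.1, 0.2, 0, 0, 0, 0.32],
    [0, 0, 0, 0, 0, 0, -1],
    [0, 0, 0, 0, 0, 0, -1],
    [0, 0, 0, 0, 0, 0, -1],
    [0, 0, 0, 0, 0, 0, -1],
    [0, 0, 0, 0, 0, 0, -1]
  ]
}}

```text
time: 6.1
tool_pos: [0.479, -0.184, 0.0273]
tool_rot: [0.001, 0.97, 0.243, 0.001]
contact_force: [-0.4, 0.7, 5.3]
gripper_width: 0.403
grasp_force: 60.2
```

```bash
python3 -c "
from h import *
rel([.556,.1235,.26],28.2);s=manip.state();print(s['gripper_width']*85,s['grasp_force'],s['tool_pos'])"
```

```text
tool shift cm [ 21.33 -23.44 -23.28] tool x heading 28.18 tilt vec [ 1.4e-03 -8.0e-04 -1.0e+00] t 6.1 tip 0.019
turn needed [ 0.08 -0.05 -0.02]
34.235426665414025 60.20278335548937 [ 0.47896184 -0.18402947  0.02728532]
```

Emit:
{"api": "move_arm", "payload": {
  "rows": [
    [0, 0, -2, 0, 0, 0, -1],
    [0, 0, -4, 0, 0, 0, -1],
    [0, 0, -4, 0, 0, 0, -1],
    [0, 0, -4, 0, 0, 0, -1],
    [0, 0, -4, 0, 0, 0, -1],
    [2.6, -2.9, 0, 0, 0, 0, -1],
    [2.6, -2.9, 0, 0, 0, 0, -1],
    [2.6, -2.9, 0, 0, 0, 0, -1],
    [2.6, -2.9, 0, 0, 0, 0, -1],
    [2.6, -2.9, 0, 0, 0, 0, -1],
    [2.6, -2.9, 0, 0, 0, 0, -1],
    [2.6, -2.9, 0, 0, 0, 0, -1],
    [2.6, -2.9, 0, 0, 0, 0, -1],
    [0.5, -0.2, 0, 0, 0, 0, -1],
    [0, 0, 2, 0, 0, 0, -1],
    [0, 0, 0.5, 0, 0, 0, -1],
    [0, 0, 0, 0, 0, 0, -1],
    [0, 0, 0, 0, 0, 0, -1]
  ]
}}

```text
time: 7.6
tool_pos: [0.5548, 0.1226, 0.1804]
tool_rot: [-0.0, 0.97, 0.243, -0.001]
contact_force: [-0.2, -0.1, 0.2]
gripper_width: 0.403
grasp_force: 59.9
```

```bash
python3 - <<'E'
from h import *
d=[]
for f,b in(('top',(205,165,66,75)),('side',(240,140,66,75))):
    im=grab(f,f+'4')['img']; u,v,w,h=b; d.append(cv2.resize(im[v:v+h,u:u+w],None,fx=6,fy=6,interpolation=cv2.INTER_CUBIC))
cv2.imwrite('pics/crop6.png',np.hstack(d)); rel([.556,.1235,.185],28.2)
s=manip.state();p=s['tool_pos'];print(p,s['gripper_width'],s['grasp_force'],s['contact_force'])
for z in(.006,-.027): print(proj('side4',p+[0,0,z]))
print(proj('side4',[.556,.1235,.134]),proj('side4',[.556,.1235,.109]))
E
```

```text
tool shift cm [ 0.07 -0.07 -0.31] tool x heading 28.12 tilt vec [ 7.e-04  0.e+00 -1.e+00] t 7.7 tip 0.019
turn needed [ 0.02 -0.04 -0.08]
[0.55573174 0.12257239 0.18191179] 0.4032300601189139 59.8617510125041 [ 0.15234835  0.08231255 -0.09794084]
[266.05155284 173.14611984]
[266.3671924  182.91995517]
[266.6115941  188.83751948] [266.84200242 195.98634056]
```

View pics/crop6.png

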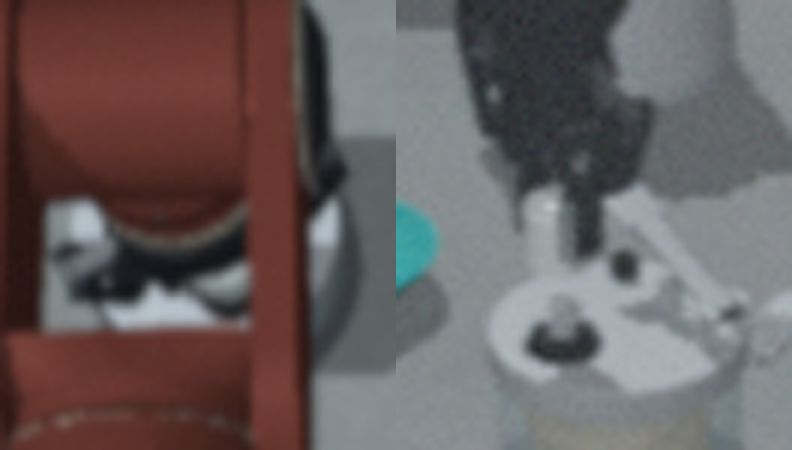

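The cap's axis is at side u≈267.0 (260.9 to 273) and the stud's at 267.4. Both are offset by the same +0.8 px from the prediction, so the cap is aligned over the stud. The lever is back up. I lower by feel.

Emit:
{"api": "move_arm", "payload": {
  "rows": [
    [0, -0.1, 0.8, 0, 0, 0, -1],
    [0, 0, 0.7, 0, 0, 0, -1],
    [0, 0, 0.4, 0, 0, 0, -1],
    [0, 0, 0.3, 0, 0, 0, -1],
    [0, 0, 0, 0, 0, 0, -1],
    [0, 0, 0, 0, 0, 0, -1]
  ]
}}

```text
time: 8.2
tool_pos: [0.5548, 0.1241, 0.159]
tool_rot: [-0.0, 0.97, 0.243, -0.0]
contact_force: [0.2, -0.3, 0.5]
gripper_width: 0.405
grasp_force: 59.9
```

Emit:
{"api": "move_arm", "payload": {
  "rows": [
    [0.1, 0.05, 0.2, 0, 0, 0, -1],
    [0, 0, 0.3, 0, 0, 0, -1],
    [0, 0, 0.2, 0, 0, 0, -1],
    [0, 0, 0, 0, 0, 0, -1],
    [0, 0, 0, 0, 0, 0, -1]
  ]
}}

```text
time: 8.62
tool_pos: [0.5566, 0.124, 0.153]
tool_rot: [0.0, 0.97, 0.243, 0.0]
contact_force: [-0.2, -0.8, 3.8]
gripper_width: 0.404
grasp_force: 60.3
```

Contact came at exactly the expected height (TCP .153, mouth 21 mm above the lid) with little lateral force. I push on.

Emit:
{"api": "move_arm", "payload": {
  "rows": [
    [0, 0, 0.3, 0, 0, 0, -1],
    [0, 0, 0.3, 0, 0, 0, -1],
    [0, 0, 0.3, 0, 0, 0, -1],
    [0, 0, 0, 0, 0, 0, -1],
    [0, 0, 0, 0, 0, 0, -1]
  ]
}}

```text
time: 9.03
tool_pos: [0.5558, 0.1238, 0.1421]
tool_rot: [0.0, 0.97, 0.243, -0.0]
contact_force: [1.9, -2.3, -5.1]
gripper_width: 0.403
grasp_force: 60.1
```

Emit:
{"api": "move_arm", "payload": {
  "rows": [
    [0, 0, 0.3, 0, 0, 0, -1],
    [0, 0, 0.3, 0, 0, 0, -1],
    [0, 0, 0.2, 0, 0, 0, -1],
    [0, 0, 0, 0, 0, 0, -1],
    [0, 0, 0, 0, 0, 0, -1]
  ]
}}

```text
time: 9.45
tool_pos: [0.556, 0.1241, 0.1367]
tool_rot: [0.0, 0.97, 0.244, -0.001]
contact_force: [-5.8, -1.4, 8.7]
gripper_width: 0.404
grasp_force: 61.5
```

Emit:
{"api": "move_arm", "payload": {
  "rows": [
    [0, 0, 0.2, 0, 0, 0, -1],
    [0, 0, 0.2, 0, 0, 0, -1],
    [0, 0, 0, 0, 0, 0, -1],
    [0, 0, 0, 0, 0, 0, -1]
  ]
}}

```text
time: 9.78
tool_pos: [0.5563, 0.1242, 0.1362]
tool_rot: [0.0, 0.97, 0.244, -0.001]
contact_force: [-13.9, -2.8, 23.6]
gripper_width: 0.408
grasp_force: 62.9
```

```bash
python3 - <<'E'
from h import *
im=grab('side','side5')['img']; u,v,w,h=236,145,80,60
cv2.imwrite('pics/crop7.png',cv2.resize(im[v:v+h,u:u+w],None,fx=8,fy=8,interpolation=cv2.INTER_CUBIC)); rel([.556,.1235,.136],28.2)
s=manip.state();print(s['tool_pos'],s['contact_force'],s['ft_torque'])
E
```

```text
tool shift cm [-0.06  0.05  0.01] tool x heading 28.2 tilt vec [-1.3e-03 -5.0e-04 -1.0e+00] t 9.8333 tip 0.019
turn needed [-0.01  0.08  0.  ]
[0.55628091 0.12420188 0.13611822] [-14.01360669  -2.72354097  23.47062973] [-0.53036982  2.29346701 -0.01953547]
```

View pics/crop7.png

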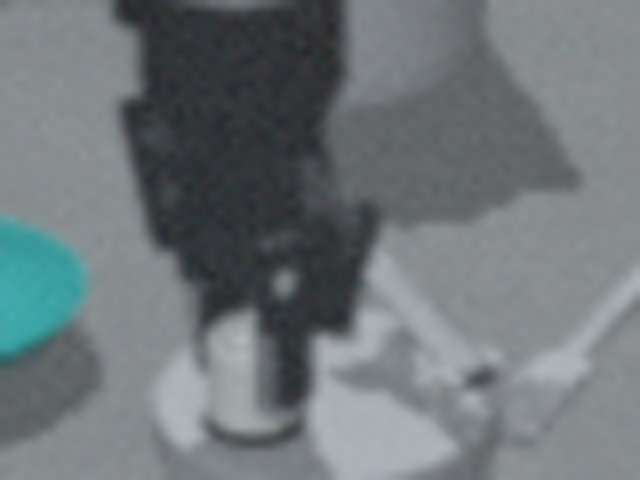

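The cap sits on the stud upright, the seal ring is squeezed to a thin line at (255,432), and the lever is back up. The force jumped to 23 N at TCP .136, which is the predicted home height. I hand it in.

```bash
python3 -c "
from plant import manip
print(manip.job_done())"
```

```text
the job is handed in; nothing more can be done
None
```

I pressed the pump lever to its stop and let it spring back. The white cap clicked on to the stud, and the gripper is holding it pressed fully home and upright at about 23 N. The job is handed in, but no verdict came back.

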